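# Close and clip the sample transport box

### The arm

A 6-joint arm with a two-finger parallel gripper is mounted at the origin on a cart in front of the work surface, level with it; the furniture and walls round the work are solid. World frame = base frame: x ahead of the robot, y to its left, z up, the work surface at z = 0. Lengths are in m, angles in rad, forces in N, time in s.
With the tool pointing down it reaches from about 0.35 to 0.975 m from the base axis. Payload 4.9 kg.
Tool frame: the origin (TCP) lies midway between the tips of the shut fingers; the grasp point (between the pads) lies 19 mm behind it; z points along the fingers, y is the line along which they close (so a half turn about z gives the same grasp; the last joint's range is limited). The gripper opens to 85 mm and grips with 20 to 120 N. Pads are 22 mm wide; open, the fingers measure 114 mm over their backs; the gripper's body (76 mm by 85 mm) begins 54 mm behind the grasp point. The pads swing forward as they close: fully open they stand 13 mm farther back than shut.
Start: joints at [1.181, 0.053, 1.613, -0, 1.476, -0.119], TCP at [0.167, 0.602, 0.231] pointing down, gripper open.
Joint ranges: [-3.01, 3.01], [-1.01, 2.22], [0.06, 2.58], [-1.02, 4.17], [0.09, 2.62], [-3.14, 3.14]. Speed limits (rad/s): [2.57, 2.57, 3.14, 3.14, 3.14, 3.14].

### API

Orientations are given as a unit quaternion [w, x, y, z].
In Python, from plant import * gives the robot as it stands.
- The arm moves only by the tool jog_arm, never from a script. Its argument "targets" is a list of rows, each a list of 3 entries, a list of its own where there are three numbers: the shift along the tool's x, y, z in units of 25 mm (1.0 is 25 mm), then the turn, a rotation vector about the tool's x, y, z in units of 8 degrees (1.0 is 8 degrees), then the opening in per cent of the stroke, from 0 (shut) to 100 (fully open). A call has 1 to 8 rows; each row is the pose to reach, as a shift and turn from the pose commanded when the call began, along the tool's axes at that moment; what a row does not reach only later rows make up. A row lasts 1/8 s, in which the tool goes at most 62.5 mm and 10.7 degrees, less where a joint would pass 70% of its speed; a pose out of reach is approached as far as the arm can. A call with a gripper value outside its range is refused whole. The fingers move at their own pace and stop on an object; the grip force is fixed at half the most. Time passes only in rows, so rows that repeat a pose let the fingers close. It gives the time, the measured TCP pose, the force, the opening and the grip force at its end, in the units of the state.
- state(): the state, without advancing time (a new reading comes with each control period).
- grab_frame(name): name is "scene" or "side" or "wrist"; returns (picture, depth): 480x640x3 uint8, red, green, blue; 480x640 float32, m along the optical axis (not along the pixel's ray), 0 where there is no reading.
- camera_params(name): a dict with "fovy" (degrees; the focal length in pixels is half the picture's height over the tangent of half this angle, whatever the lens; pixels are square), "cx", "cy" (the principal point, pixels), "dist" ([k1, k2, p1, p2, k3] as OpenCV has them; the pictures are not rectified), "rvec" (rotation vector, rad) and "tvec" (3), from world to camera coordinates, as OpenCV has them; the wrist camera has in their place "hand_eye" (4x4, takes a point from camera to tool coordinates, whose origin is the TCP and whose axes are the flange's). Camera axes: x right, y down, z forward; pixel columns grow to the right and rows downward; lengths in m; the calibration is good to about 2 mm. A picture is of the moment at which its call begins: read the wrist's pose just before it. camera_params takes no time and is no camera call.
- job_done(): hands the job in; it is judged then, once.
The state is a dict: "time": time; "joint_pos": joint angles; "joint_vel": joint speeds; "joint_efforts": joint torques, N m; "tool_pos": TCP position; "tool_rot": TCP orientation; "contact_force": force on the tool from outside, world axes, zero at the start; "ft_torque": the same for the moment, N m; "gripper_width": opening from 0.0 (shut) to 1.0 (fully open); "grasp_force": force on a finger pad.
Only numpy, scipy, OpenCV 4.12 (cv2) and the standard library are available. Lean on these libraries where they do the work, as an engineer would, in place of code of your own. Each camera call takes 0.05 s, during which the arm holds its last target. There are 200 camera calls.

### The job

Put the loose lid on the sample transport box so that it sits flat and fully home, then snap its four hinged clips down over the lid's rim in opposite-corner order: shut one clip (any), next the one at the diagonally opposite corner, then the remaining two. Leave all clips fully shut, and do not knock over or push away any of the things standing around.

Things in the scene. Friction and masses are not known exactly. Their poses are not given: they have to be found in the camera images.
- box_mouth (a point): Sample box: white, open-topped, 120 (its x) by 140 (its y), 70 tall, walls 5 (mouth 110 x 130), fixed to the bench, a tube rack deep inside. Point: centre of the mouth at rim height (0.070 above the bench); axes along the sides, z up, the -x side facing the robot to 0.3 rad. Two clips on its +y side (left), two on its -y side (right), each 40 from the middle of that side. All sizes mm.
- lid_center (a point): Loose grey lid, about 0.25 kg, 52 tall: flange 124 (its x) by 144 (its y), 6 thick; below it a tapered plug, 12 deep, 2.5 play each side in the mouth; above it a grip bar 14 wide (x), 70 long (y), 34 tall. Point: centre, half-way up, 26 below the bar's top, 8 above the flange's top. Starts plug down on the bench. Home: its y along the box's y, either way round, point 14 above box_mouth.
- lid: The same lid; this origin is the centre of the underside of its plug, 26 below lid_center, same axes.
- clip_front_left (a joint): Hinge of the near left clip, rad: 0 fully open, 1.75 shut. Axis along the box's x, 80 from the box's centre, 4 below the rim. An over-centre spring holds it open, resists with up to 0.12 N m, and flips it shut once pushed past about 1.1; it then stays shut. At the other end of the diagonal is the far right clip.
- clip_front_left_ridge (a point): Middle of the ridge (bar 7 thick, 21 long) on the free end of the near left clip, an L of grey plastic 21 wide, arm 36 long, 5 thick. Open: arm upright outside the lid, ridge 102 from the box's mid-plane (along its y), 25 above the rim. Shut: arm flat on the flange pointing inward, ridge at 48 and 11.5. A fingertip pushed level inward, its end about 20 above the rim, from 130 to 50, turns it down.
- clip_front_right (a joint): Hinge of the near right clip, rad: 0 fully open, 1.75 shut. Axis along the box's x, 80 from the box's centre, 4 below the rim. An over-centre spring holds it open, resists with up to 0.12 N m, and flips it shut once pushed past about 1.1; it then stays shut. At the other end of the diagonal is the far left clip.
- clip_front_right_ridge (a point): Middle of the ridge (bar 7 thick, 21 long) on the free end of the near right clip, an L of grey plastic 21 wide, arm 36 long, 5 thick. Open: arm upright outside the lid, ridge 102 from the box's mid-plane (along its y), 25 above the rim. Shut: arm flat on the flange pointing inward, ridge at 48 and 11.5. A fingertip pushed level inward, its end about 20 above the rim, from 130 to 50, turns it down.
- clip_back_left (a joint): Hinge of the far left clip, rad: 0 fully open, 1.75 shut. Axis along the box's x, 80 from the box's centre, 4 below the rim. An over-centre spring holds it open, resists with up to 0.12 N m, and flips it shut once pushed past about 1.1; it then stays shut. At the other end of the diagonal is the near right clip.
- clip_back_left_ridge (a point): Middle of the ridge (bar 7 thick, 21 long) on the free end of the far left clip, an L of grey plastic 21 wide, arm 36 long, 5 thick. Open: arm upright outside the lid, ridge 102 from the box's mid-plane (along its y), 25 above the rim. Shut: arm flat on the flange pointing inward, ridge at 48 and 11.5. A fingertip pushed level inward, its end about 20 above the rim, from 130 to 50, turns it down.
- clip_back_right (a joint): Hinge of the far right clip, rad: 0 fully open, 1.75 shut. Axis along the box's x, 80 from the box's centre, 4 below the rim. An over-centre spring holds it open, resists with up to 0.12 N m, and flips it shut once pushed past about 1.1; it then stays shut. At the other end of the diagonal is the near left clip.
- clip_back_right_ridge (a point): Middle of the ridge (bar 7 thick, 21 long) on the free end of the far right clip, an L of grey plastic 21 wide, arm 36 long, 5 thick. Open: arm upright outside the lid, ridge 102 from the box's mid-plane (along its y), 25 above the rim. Shut: arm flat on the flange pointing inward, ridge at 48 and 11.5. A fingertip pushed level inward, its end about 20 above the rim, from 130 to 50, turns it down.
- reagent_e_center (a point): Bystander: brown glass bottle with a white cap, diameter 54, 105 tall, standing in the gap between the box and the lid. The point is its centre half-way up; all sizes mm.
- reagent_d_center (a point): Bystander: white bottle with a red cap, diameter 44, 85 tall, standing close to the near wall of the box. The point is its centre half-way up; all sizes mm.
- reagent_b_center (a point): Bystander: small white bottle with a blue cap, diameter 30, 62 tall, standing close to the left wall of the box, between its two clips. The point is its centre half-way up; all sizes mm.
- dropper_bottle_center (a point): Bystander: small brown bottle with a black cap, diameter 34, 70 tall, standing close to the right wall of the box, between its two clips. The point is its centre half-way up; all sizes mm.
- petri_dish_0_center (a point): Bystander: petri dish, diameter 62, 14 tall, on the bench between the box and the lid. The point is its centre half-way up; all sizes mm.
- marker_pen_center (a point): Bystander: black and white marker pen, 135 long, 16 thick, lying along the near edge of the lid. The point is its centre half-way up; all sizes mm.
- soap_pump_center (a point): Bystander: white pump bottle with a red pump, 56 x 62, 188 tall, standing farther back. The point is its centre half-way up; all sizes mm.
- tip_box_center (a point): Bystander: box of pipette tips, 86 x 124, 71 tall, standing at the right. The point is its centre half-way up; all sizes mm.

How it is judged:
By the outcome, as a careful person would: the job done as asked, in the order asked, and still so for the second after the job is handed in, with the robot touching nothing.
It also fails if it takes over 61 s, if anything falls off the work surface, if the arm or the gripper's body presses on something with over 40 N, if the wrist force passes 120 N, or if a joint passes its speed limit or range.

## Working session

There is one attempt and no reset: what is moved stays moved. The work goes in short steps, Python scripts to look and compute and a tool call to move; the robot and the scene stay as the last step left them, time stands still between calls to the robot, and variables do not carry over. Pictures are saved under pics/ and viewed, at most 10 in all, crops included, and the job is handed in when it is done.

Besides the shell and the picture viewer there is one more tool, called as name(argument=value, ...) on one line, values as JSON. jog_arm: Moves the arm, as the interface text tells. Its arguments: {"type":"object","properties":{"targets":{"type":"array"}},"required":["targets"]}

```bash
mkdir -p pics; ls; cat > h.py <<'E'
from plant import *
import numpy as np, cv2
from scipy.spatial.transform import Rotation as R
def rot(q): return R.from_quat([q[1],q[2],q[3],q[0]])
def grab(name):
    s=state(); im,d=grab_frame(name); p=camera_params(name)
    f=240/np.tan(np.radians(p["fovy"])/2)
    K=np.array([[f,0,p["cx"]],[0,f,p["cy"]],[0,0,1.]]); dist=np.array(p["dist"],float)
    if "hand_eye" in p:
        H=np.array(p["hand_eye"]); T=np.eye(4); T[:3,:3]=rot(s["tool_rot"]).as_matrix(); T[:3,3]=s["tool_pos"]
        C=T@H
    else:
        W=np.eye(4); W[:3,:3]=cv2.Rodrigues(np.array(p["rvec"],float))[0]; W[:3,3]=np.ravel(p["tvec"]); C=np.linalg.inv(W)
    return im,d,K,dist,C
def rays(uv,K,dist): 
    n=cv2.undistortPoints(np.array(uv,float).reshape(-1,1,2),K,dist).reshape(-1,2)
    return np.c_[n,np.ones(len(n))]
def onplane(uv,z,g):
    r=rays(uv,g[2],g[3])@g[4][:3,:3].T; o=g[4][:3,3]
    return o+r*((z-o[2])/r[:,2])[:,None]
def cloud(g):
    v,u=np.mgrid[0:480,0:640]; r=rays(np.c_[u.ravel(),v.ravel()],g[2],g[3])*g[1].reshape(-1,1)
    P=r@g[4][:3,:3].T+g[4][:3,3]; P[g[1].ravel()==0]=np.nan
    return P.reshape(480,640,3)
def save(n,im): cv2.imwrite("pics/"+n,cv2.cvtColor(im,cv2.COLOR_RGB2BGR))
E
python3 - <<'E'
from h import *
s=state(); print({k:np.round(v,3) for k,v in s.items()})
import pickle
G={}
for n in ["scene","side","wrist"]:
    g=grab(n); G[n]=g; save(n+"0.png",g[0]); print(n,np.round(g[4],3).tolist(),g[2][0,0],(g[1]>0).mean())
pickle.dump(G,open("g0.pkl","wb"))
save("both.png",np.hstack([cv2.resize(G[n][0],(400,300)) for n in ["side","wrist"]]))
E
```

```text
pics
{'time': np.float64(0.0), 'joint_pos': array([ 1.181,  0.053,  1.614, -0.   ,  1.476, -0.119]), 'joint_vel': array([ 0.001, -0.001,  0.   , -0.   ,  0.001,  0.001]), 'joint_efforts': array([ 2.0000e-03, -3.9370e+01, -3.7017e+01,  0.0000e+00,  7.0000e-03,
        0.0000e+00]), 'tool_pos': array([0.167, 0.602, 0.23 ]), 'tool_rot': array([-0.   ,  0.135,  0.991, -0.001]), 'contact_force': array([ 0.172,  0.635, -0.963]), 'ft_torque': array([-0.063,  0.011, -0.043]), 'grasp_force': np.float64(0.0), 'gripper_width': np.float64(0.999)}
scene [[0.6, -0.331, 0.729, -0.471], [-0.8, -0.267, 0.537, -0.806], [0.016, -0.905, -0.425, 0.679], [0.0, 0.0, 0.0, 1.0]] 538.3272726121198 0.99576171875
side [[-1.0, 0.01, -0.01, 0.553], [0.014, 0.543, -0.84, 1.268], [-0.003, -0.84, -0.543, 0.933], [0.0, 0.0, 0.0, 1.0]] 576.1089301156164 0.9959244791666667
wrist [[0.267, 0.914, 0.306, 0.089], [0.964, -0.252, -0.087, 0.624], [-0.002, 0.318, -0.948, 0.373], [0.0, 0.0, 0.0, 1.0]] 407.6804240497411 0.9959147135416667
```

View pics/scene0.png

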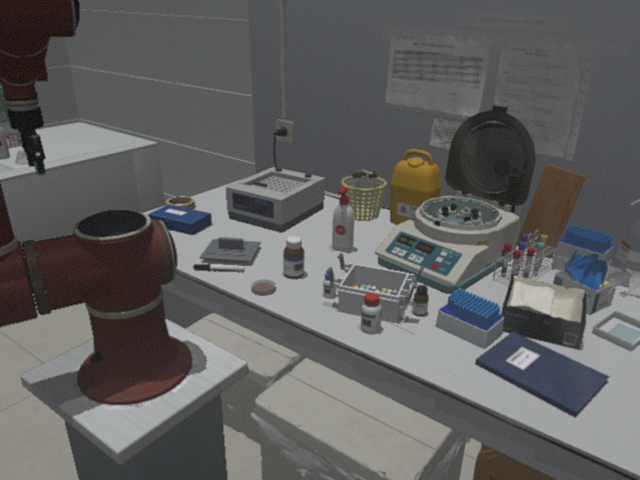

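View pics/both.png

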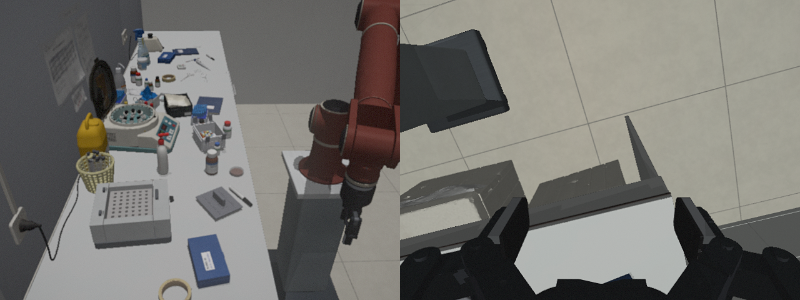

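The scene view shows the lid at about (231,250), the pen at (218,268), the brown bottle at (293,258) and the box at (375,290). In the side view the lid is at about (350,325) at full size. I'll take coarse positions from the depth.

```bash
python3 - <<'E'
from h import *
import pickle
G=pickle.load(open("g0.pkl","rb"))
for n,lu,bu in [("scene",(231,250),(375,290)),("side",(350,325),(332,216))]:
    g=G[n];P=cloud(g)
    c=P[lu[1],lu[0]]; print(n,"lid px",c.round(3), "box px",P[bu[1],bu[0]].round(3))
    Q=P.reshape(-1,3); near=np.hypot(*(Q[:,:2]-c[:2]).T)<.11
    f=Q[near&(Q[:,2]>.011)&(Q[:,2]<.024)]; b=Q[near&(Q[:,2]>.035)&(Q[:,2]<.06)]
    for nm,q in(("flange",f),("bar",b)):
        r=cv2.minAreaRect(q[:,:2].astype(np.float32)); print(nm,len(q),np.round(r[0],3),np.round(r[1],3),round(r[2],1),np.median(q[:,2]).round(3))
    c=P[bu[1],bu[0]]; near=np.hypot(*(Q[:,:2]-c[:2]).T)<.15
    q=Q[near&(Q[:,2]>.064)&(Q[:,2]<.074)]
    print("rim",len(q),q.min(0).round(3),q.max(0).round(3),q.mean(0).round(3))
    q=Q[near&(Q[:,2]>.08)]; print("above",len(q),q.min(0).round(3),q.max(0).round(3))
E
```

```text
scene lid px [0.462 0.214 0.017] box px [ 0.512 -0.23   0.025]
flange 938 [0.451 0.209] [0.172 0.145] 31.4 0.016
bar 158 [0.466 0.219] [0.023 0.07 ] 28.9 0.045
rim 716 [ 0.382 -0.357  0.064] [ 0.569 -0.136  0.074] [ 0.483 -0.253  0.067]
above 244 [ 0.382 -0.353  0.08 ] [ 0.569 -0.127  0.098]
side lid px [0.471 0.232 0.018] box px [ 0.499 -0.247  0.035]
flange 2000 [0.453 0.212] [0.165 0.148] 30.5 0.019
bar 216 [0.47  0.224] [0.017 0.073] 28.9 0.05
rim 450 [ 0.38  -0.363  0.064] [ 0.569 -0.124  0.074] [ 0.491 -0.252  0.069]
above 229 [ 0.384 -0.358  0.08 ] [ 0.569 -0.124  0.104]
```

```bash
cat >> h.py <<'E'
def plan(xyz,yaw_y):
    "shift (25mm units) and turn (8 deg units) to TCP xyz, tool down, tool y at world angle yaw_y deg"
    s=state(); T=rot(s["tool_rot"]); a=np.radians(yaw_y)
    y=np.array([np.cos(a),np.sin(a),0]); z=np.array([0,0,-1.]); x=np.cross(y,z)
    D=R.from_matrix(np.c_[x,y,z])
    print("shift",(T.inv().apply(np.array(xyz)-s["tool_pos"])/.025).round(2),"turn",((T.inv()*D).as_rotvec(degrees=True)/8).round(2),"y at",np.degrees(np.arctan2(*T.as_matrix()[[1,0],1])).round(1))
def toolx(yaw_y): 
    a=np.radians(yaw_y+90); return np.array([np.cos(a),np.sin(a),0])
E
python3 - <<'E'
from h import *
import pickle
G=pickle.load(open("g0.pkl","rb"))
P=cloud(G["scene"])
for n,u,v in [("pump",343,225),("brown",293,245),("red",371,310),("blue",328,278),("drop",420,293),("tip",470,310),("dish",263,286),("pen",218,267),("incub",300,180)]: print(n,P[v,u].round(3))
plan(np.array([.468,.221,.20])-.06*toolx(29),29)
E
```

```text
pump [ 0.679 -0.015  0.082]
brown [ 0.476 -0.002  0.091]
red [ 0.381 -0.3    0.06 ]
blue [ 0.448 -0.135  0.053]
drop [ 0.514 -0.347  0.058]
tip [ 0.5   -0.473  0.069]
dish [0.374 0.01  0.012]
pen [0.376 0.174 0.011]
incub [0.871 0.299 0.099]
shift [-17.36 -13.16   1.23] turn [-0.01  0.    5.69] y at 74.5
```

jog_arm(targets=[[[-2.2,-1.6,0],[0,0,0.8],100],[[-4.5,-3.3,0],[0,0,1.5],100],[[-6.7,-5,0],[0,0,2.2],100],[[-9,-6.6,0],[0,0,3],100],[[-11,-8.3,0.4],[0,0,3.7],100],[[-13.2,-10,0.8],[0,0,4.4],100],[[-15.4,-11.6,1.2],[0,0,5],100],[[-17.3,-13.2,1.2],[0,0,5.7],100]])

```text
time: 1.15
tool_pos: [0.4694, 0.2038, 0.2033]
tool_rot: [-0.0, 0.51, 0.86, -0.0]
contact_force: [0.7, 0.8, 0.8]
gripper_width: 0.999
grasp_force: 0.0
```

jog_arm(targets=[[[0,0,0],[0,0,0],100],[[0,0,0],[0,0,0],100]])

```text
time: 1.4
tool_pos: [0.4686, 0.2057, 0.2038]
tool_rot: [-0.0, 0.508, 0.861, -0.0]
contact_force: [-0.9, 0.9, 0.9]
gripper_width: 1.004
grasp_force: 0.0
```

```bash
python3 - <<'E'
from h import *
import pickle
plan(np.array([.468,.221,.20])-.06*toolx(29),29)
g=grab("wrist"); pickle.dump(g,open("g1.pkl","wb")); save("w1.png",g[0])
P=cloud(g); Q=P.reshape(-1,3); near=np.hypot(*(Q[:,:2]-[.465,.22]).T)<.11
for nm,a,b in(("flange",.013,.024),("bar",.045,.06)):
    m=(near&(Q[:,2]>a)&(Q[:,2]<b)).reshape(480,640).astype(np.uint8)
    m=cv2.morphologyEx(m,cv2.MORPH_OPEN,np.ones((3,3)))
    q=P[m>0]; r=cv2.minAreaRect(q[:,:2].astype(np.float32)); print(nm,len(q),np.round(r[0],4),np.round(r[1],4),round(r[2],1),np.median(q[:,2]).round(4))
E
```

```text
shift [-1.85  0.28  0.15] turn [-0.   -0.   -0.02] y at 28.9
flange 26054 [0.4538 0.209 ] [0.1664 0.1441] 30.7 0.0183
bar 1687 [0.4718 0.2198] [0.014  0.0699] 30.7 0.0518
```

View pics/w1.png

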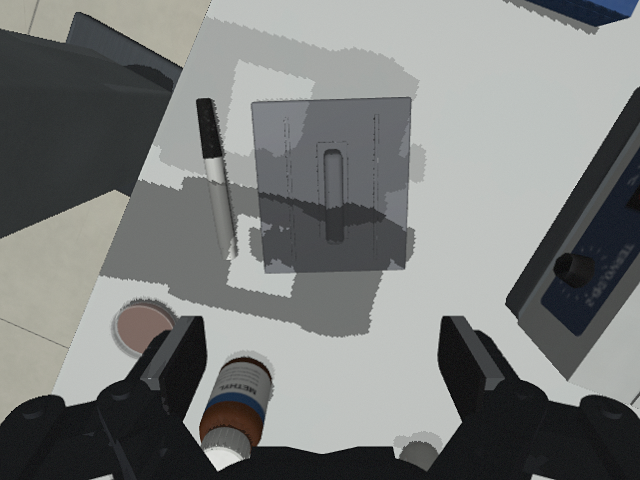

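The wrist view shows the lid with its bar centred at about (334,195), the pen clear to its left and the brown bottle well below. The depth gives the bar as 14 x 70 mm with its top at 52 mm, as specified.

```bash
python3 - <<'E'
from h import *
plan([.4718,.2198,.10],30.7)
plan([.4718,.2198,.024],30.7)
E
```

```text
shift [0.4  0.38 4.16] turn [-0.   -0.   -0.22] y at 29.0
shift [0.4  0.39 7.2 ] turn [-0.   -0.   -0.22] y at 29.0
```

jog_arm(targets=[[[0.4,0.38,1],[0,0,-0.22],100],[[0.4,0.38,2.5],[0,0,-0.22],100],[[0.4,0.38,4.2],[0,0,-0.22],100],[[0.4,0.38,5.2],[0,0,-0.22],100],[[0.4,0.38,6.2],[0,0,-0.22],100],[[0.4,0.38,7.2],[0,0,-0.22],100],[[0.4,0.38,7.2],[0,0,-0.22],100],[[0.4,0.38,7.2],[0,0,-0.22],100]])

```text
time: 2.45
tool_pos: [0.4726, 0.2201, 0.0251]
tool_rot: [0.0, 0.494, 0.869, 0.001]
contact_force: [0.8, -1.2, 0.5]
gripper_width: 0.999
grasp_force: 0.0
```

jog_arm(targets=[[[0,0,0],[0,0,0],0],[[0,0,0],[0,0,0],0],[[0,0,0],[0,0,0],0],[[0,0,0],[0,0,0],0],[[0,0,0],[0,0,0],0],[[0,0,0],[0,0,0],0],[[0,0,0],[0,0,0],0],[[0,0,0],[0,0,0],0]])

```text
time: 3.45
tool_pos: [0.4727, 0.2189, 0.0244]
tool_rot: [0.0, 0.495, 0.869, 0.0]
contact_force: [-0.4, -1.1, 4.1]
gripper_width: 0.157
grasp_force: 60.2
```

The lid is gripped, but held it would block the wrist camera's view of the box. I'll release it, look at the box from above, then come back.

jog_arm(targets=[[[0,0,0],[0,0,0],100],[[0,0,0],[0,0,0],100],[[0,0,0],[0,0,0],100],[[0,0,0],[0,0,0],100],[[0,0,-2],[0,0,0],100],[[0,0,-4.5],[0,0,0],100],[[0,0,-7],[0,0,0],100],[[0,0,-9],[0,0,0],100]])

```text
time: 4.45
tool_pos: [0.4726, 0.2191, 0.2522]
tool_rot: [0.001, 0.495, 0.869, 0.001]
contact_force: [0.8, 0.0, -0.0]
gripper_width: 0.999
grasp_force: 0.0
```

```bash
python3 - <<'E'
from h import *
plan([.49,-.305,.25],0)
print(state()["gripper_width"],state()["tool_pos"])
E
```

```text
shift [-18.39 -10.09   0.07] turn [ 0.02 -0.    3.83] y at 30.7
0.9993783208069698 [0.47263729 0.21912326 0.25218092]
```

jog_arm(targets=[[[-2.1,-1.2,0],[0,0,0.5],100],[[-4.2,-2.4,0],[0,0,1],100],[[-6.3,-3.5,0],[0,0,1.4],100],[[-8.4,-4.6,0],[0,0,1.9],100],[[-10.5,-5.8,0],[0,0,2.3],100],[[-12.6,-7,0],[0,0,2.7],100],[[-14.7,-8.1,0],[0,0,3.1],100],[[-16.6,-9.1,0],[0,0,3.5],100]])

```text
time: 5.45
tool_pos: [0.4879, -0.2562, 0.2491]
tool_rot: [0.0, 0.692, 0.722, 0.0]
contact_force: [0.7, 0.4, 0.1]
gripper_width: 0.997
grasp_force: 0.0
```

jog_arm(targets=[[[-1,-1.6,0],[0,0,0.3],100],[[-1,-1.6,0],[0,0,0.3],100],[[-1,-1.6,0],[0,0,0.3],100]])

```text
time: 5.82
tool_pos: [0.4495, -0.2807, 0.2491]
tool_rot: [0.0, 0.706, 0.709, 0.0]
contact_force: [-0.7, 0.2, -0.1]
gripper_width: 0.997
grasp_force: 0.0
```

```bash
python3 - <<'E'
from h import *
import pickle
print(state()["tool_pos"].round(4) if hasattr(state()["tool_pos"],"round") else state()["tool_pos"])
g=grab("wrist"); pickle.dump(g,open("g2.pkl","wb")); save("w2.png",g[0])
P=cloud(g); Q=P.reshape(-1,3); near=np.hypot(*(Q[:,:2]-[.49,-.245]).T)<.13
m=(near&(Q[:,2]>.0675)&(Q[:,2]<.0725)).reshape(480,640).astype(np.uint8)*255
q=P[m>0]; r=cv2.minAreaRect(q[:,:2].astype(np.float32)); print(len(q),np.round(r[0],4),np.round(r[1],4),round(r[2],1),np.median(q[:,2]).round(4))
cv2.imwrite("pics/m2.png",np.hstack([cv2.resize(cv2.cvtColor(g[0],cv2.COLOR_RGB2BGR),(400,300)),cv2.cvtColor(cv2.resize(m,(400,300)),cv2.COLOR_GRAY2BGR)]))
E
```

```text
[ 0.4495 -0.2807  0.2491]
7433 [ 0.4742 -0.2616] [0.1706 0.2182] 17.0 0.0698
```

View pics/m2.png

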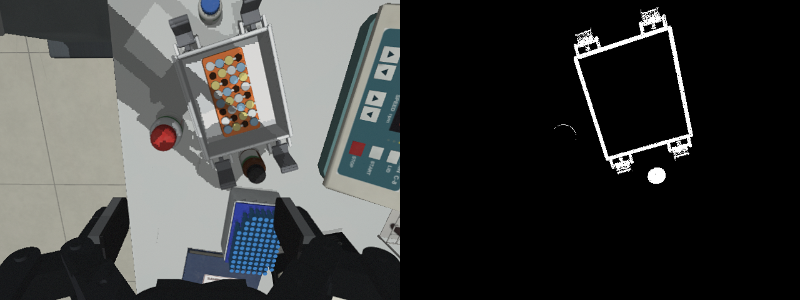

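The picture shows the whole box with its four clips, the blue-capped bottle at the left wall and the dropper at the right. The red-capped bottle is by the near wall. The rim mask is clean, so I'll fit the rectangle of its inner hole.

```bash
cat > box.py <<'E'
from h import *
def fit(g):
    P=cloud(g); Q=P.reshape(-1,3); near=np.hypot(*(Q[:,:2]-[.49,-.245]).T)<.13
    m=(near&(Q[:,2]>.0675)&(Q[:,2]<.0725)).reshape(480,640).astype(np.uint8)*255
    m=cv2.morphologyEx(m,cv2.MORPH_CLOSE,np.ones((3,3)))
    cs,h=cv2.findContours(m,cv2.RETR_CCOMP,cv2.CHAIN_APPROX_NONE)
    holes=[c for c,k in zip(cs,h[0]) if k[3]>=0]; c=max(holes,key=cv2.contourArea).reshape(-1,2)
    p=onplane(c,.07,g)[:,:2].astype(np.float32); r=cv2.minAreaRect(p)
    print("inner",np.round(r[0],4),np.round(r[1],4),round(r[2],2)); return np.array(r[0]),P
E
python3 - <<'E'
from box import *
import pickle
g=pickle.load(open("g2.pkl","rb")); c,P=fit(g)
a=None
Q=P.reshape(-1,3); n=np.hypot(*(Q[:,:2]-c).T)
for th in [14,15,16,17]:
    t=np.radians(th); d=(Q[:,:2]-c)@np.array([[np.cos(t),-np.sin(t)],[np.sin(t),np.cos(t)]])
    k=(abs(Q[:,2]-.07)<.002)&(abs(d[:,0])<.062)&(abs(d[:,1])<.072)&(n<.12)
    e=d[k]; print(th,np.percentile(e,[.5,99.5],axis=0).round(4).tolist(),[np.polyfit(s[:,1],s[:,0],1).round(4).tolist() for s in (e[(e[:,0]>.05)&(abs(e[:,1])<.06)],e[(e[:,0]<-.05)&(abs(e[:,1])<.06)])],[np.polyfit(s[:,0],s[:,1],1).round(4).tolist() for s in (e[(e[:,1]>.06)&(abs(e[:,0])<.05)],e[(e[:,1]<-.06)&(abs(e[:,0])<.05)])])
    if th==16:
        w=(Q[:,2]>.078)&(Q[:,2]<.11)&(abs(d[:,1])>.08)&(abs(d[:,1])<.125)&(abs(d[:,0])<.055)
        for sx in(1,-1):
            for sy in(1,-1):
                q=d[w&(np.sign(d[:,0])==sx)&(np.sign(d[:,1])==sy)]; z=Q[w&(np.sign(d[:,0])==sx)&(np.sign(d[:,1])==sy),2]; print(sx,sy,len(q),np.median(q,0).round(4),z.max().round(4))
E
```

```text
inner [ 0.4937 -0.2404] [0.1112 0.1314] 17.16
14 [[-0.0616, -0.0716], [0.0616, 0.0717]] [[-0.0517, 0.0574], [-0.0545, -0.0573]] [[0.0496, 0.0675], [0.0459, -0.0676]]
15 [[-0.0613, -0.0713], [0.0613, 0.0714]] [[-0.0362, 0.0575], [-0.0391, -0.0573]] [[0.0363, 0.0675], [0.0327, -0.0676]]
16 [[-0.0605, -0.0712], [0.0606, 0.0714]] [[-0.0192, 0.0574], [-0.0218, -0.0573]] [[0.0212, 0.0674], [0.0183, -0.0675]]
1 1 389 [0.0349 0.0949] 0.0986
1 -1 645 [ 0.0417 -0.095 ] 0.1002
-1 1 700 [-0.0416  0.0962] 0.1004
-1 -1 586 [-0.0377 -0.0965] 0.1007
17 [[-0.0598, -0.0712], [0.0601, 0.0714]] [[-0.0016, 0.0574], [-0.0044, -0.0572]] [[0.0057, 0.0674], [0.0036, -0.0675]]
```

```bash
python3 - <<'E'
from h import *
plan([.4727,.2189,.21],30.7)
E
```

```text
shift [19.96  1.02  1.57] turn [ 0.   0.  -3.8] y at 0.3
```

jog_arm(targets=[[[2.3,0.2,0],[0,0,-0.5],100],[[4.6,0.4,0],[0,0,-1],100],[[6.9,0.6,0],[0,0,-1.5],100],[[9.2,0.8,0],[0,0,-2],100],[[11.5,1,0],[0,0,-2.5],100],[[13.8,1,0.5],[0,0,-3],100],[[16.1,1,1],[0,0,-3.5],100],[[18.3,1,1.5],[0,0,-3.8],100]])

```text
time: 6.88
tool_pos: [0.4719, 0.1801, 0.2117]
tool_rot: [0.001, 0.493, 0.87, 0.001]
contact_force: [0.7, 0.1, 0.7]
gripper_width: 0.998
grasp_force: 0.0
```

```bash
python3 - <<'E'
from h import *
plan([.4727,.2189,.20],30.7)
E
```

```text
shift [1.32 0.83 0.47] turn [0.01 0.   0.02] y at 30.9
```

jog_arm(targets=[[[1.3,0.8,0.5],[0,0,0],100],[[1.3,0.8,0.5],[0,0,0],100],[[1.3,0.8,0.5],[0,0,0],100]])

```text
time: 7.25
tool_pos: [0.4729, 0.2155, 0.1993]
tool_rot: [0.0, 0.494, 0.869, -0.0]
contact_force: [0.5, -1.0, -0.4]
gripper_width: 0.998
grasp_force: 0.0
```

```bash
python3 - <<'E'
from h import *
g=grab("wrist"); P=cloud(g); Q=P.reshape(-1,3); near=np.hypot(*(Q[:,:2]-[.472,.22]).T)<.06
q=Q[near&(Q[:,2]>.047)&(Q[:,2]<.058)]; r=cv2.minAreaRect(q[:,:2].astype(np.float32)); print(len(q),np.round(r[0],4),np.round(r[1],4),round(r[2],1),np.median(q[:,2]).round(4))
plan([*r[0],.024],r[2])
E
```

```text
1654 [0.4728 0.221 ] [0.0134 0.0684] 30.5 0.0518
shift [0.22 0.1  7.02] turn [0.01 0.   0.02] y at 30.7
```

jog_arm(targets=[[[0.2,0.1,2],[0,0,0],100],[[0.2,0.1,4],[0,0,0],100],[[0.2,0.1,5.5],[0,0,0],100],[[0.2,0.1,7],[0,0,0],100],[[0.2,0.1,7],[0,0,0],100],[[0.2,0.1,7],[0,0,0],0],[[0.2,0.1,7],[0,0,0],0],[[0.2,0.1,7],[0,0,0],0]])

```text
time: 8.3
tool_pos: [0.4739, 0.2209, 0.0258]
tool_rot: [0.001, 0.495, 0.869, 0.001]
contact_force: [-0.5, 0.4, 0.7]
gripper_width: 0.376
grasp_force: 0.0
```

jog_arm(targets=[[[0,0,0],[0,0,0],0],[[0,0,0],[0,0,0],0],[[0,0,0],[0,0,0],0],[[0,0,0],[0,0,0],0],[[0,0,0],[0,0,0],0],[[0,0,0],[0,0,0],0]])

```text
time: 9.05
tool_pos: [0.4732, 0.2207, 0.0251]
tool_rot: [0.0, 0.495, 0.869, 0.0]
contact_force: [-2.3, -1.0, 6.0]
gripper_width: 0.15
grasp_force: 60.1
```

jog_arm(targets=[[[0,0,-1],[0,0,0],0],[[0,0,-2],[0,0,0],0],[[0,0,-3.5],[0,0,0],0],[[0,0,-5],[0,0,0],0],[[0,0,-6.5],[0,0,0],0],[[0,0,-8],[0,0,0],0],[[0,0,-8],[0,0,0],0]])

```text
time: 9.93
tool_pos: [0.4742, 0.2211, 0.2267]
tool_rot: [0.002, 0.495, 0.869, 0.002]
contact_force: [0.2, 0.3, -2.9]
gripper_width: 0.152
grasp_force: 59.3
```

```bash
python3 - <<'E'
from h import *
plan([.4937,-.2404,.2],17.2)
plan(np.array([.4937,-.2404,.2])-.0005*toolx(17.2),17.2); print(state()["contact_force"])
E
```

```text
shift [-16.28  -8.74   1.04] turn [0.04 0.   1.68] y at 30.6
shift [-16.3   -8.75   1.04] turn [0.04 0.   1.68] y at 30.6
[ 0.19874291  0.32756632 -2.93226364]
```

jog_arm(targets=[[[-1.4,-0.7,0],[0,0,0.1],0],[[-3.2,-1.6,0],[0,0,0.3],0],[[-5.2,-2.7,0],[0,0,0.5],0],[[-7.2,-3.8,0],[0,0,0.7],0],[[-9.2,-4.9,0],[0,0,0.9],0],[[-11.2,-6,0],[0,0,1.2],0],[[-13.2,-7.1,0],[0,0,1.4],0],[[-15,-8.1,0],[0,0,1.6],0]])

```text
time: 10.92
tool_pos: [0.4881, -0.2066, 0.2203]
tool_rot: [-0.002, 0.59, 0.808, -0.0]
contact_force: [-0.2, 0.4, -3.5]
gripper_width: 0.15
grasp_force: 59.2
```

jog_arm(targets=[[[-1.3,-0.4,0.6],[0,0,0.1],0],[[-1.3,-0.4,1],[0,0,0.1],0],[[-1.3,-0.4,1],[0,0,0.1],0]])

```text
time: 11.3
tool_pos: [0.4884, -0.2378, 0.1952]
tool_rot: [-0.003, 0.594, 0.804, 0.0]
contact_force: [-0.6, 0.4, -3.4]
gripper_width: 0.149
grasp_force: 59.1
```

```bash
python3 - <<'E'
from h import *
plan([.4937,-.2404,.115],17.2); s=state(); print(s["contact_force"],s["gripper_width"])
g=grab("wrist"); P=cloud(g); d=P-np.array(s["tool_pos"])
t=rot(s["tool_rot"]).inv().apply(d.reshape(-1,3))
# bar / flange seen in tool frame
k=(abs(t[:,2]-.007)<.003)&(abs(t[:,0])<.09)&(abs(t[:,1])<.09); print("flange tool frame",k.sum(),np.percentile(t[k],[1,50,99],axis=0).round(4).tolist())
q=t[k][t[k][:,0]>0.02]; e=[np.percentile(q[(abs(q[:,1]-y)<.004)][:,0],99).round(4) for y in(-.045,-.02,.02,.045)]; print("far edge x at y",e)
save("w3.png",g[0])
E
```

```text
shift [-0.18  0.18  3.21] turn [-0.03 -0.04 -0.02] y at 17.0
[-0.63525563  0.38152231 -3.42842152] 0.14876247121820524
flange tool frame 64527 [[-0.061, -0.0588, 0.0049], [0.036, 0.0013, 0.0069], [0.0718, 0.0614, 0.0085]]
far edge x at y [np.float64(0.0719), np.float64(0.0719), np.float64(0.072), np.float64(0.072)]
```

```bash
python3 - <<'E'
from h import *
plan([.4925,-.2404,.115],17.2)
E
```

```text
shift [-0.15  0.11  3.27] turn [-0.02 -0.02 -0.01] y at 17.1
```

jog_arm(targets=[[[-0.15,0.12,0.5],[-0.02,-0.02,-0.02],0],[[-0.15,0.12,1.5],[-0.02,-0.02,-0.02],0],[[-0.15,0.12,2.5],[-0.02,-0.02,-0.02],0],[[-0.15,0.12,3.2],[-0.02,-0.02,-0.02],0],[[-0.15,0.12,3.2],[-0.02,-0.02,-0.02],0],[[-0.15,0.12,3.2],[-0.02,-0.02,-0.02],0]])

```text
time: 12.1
tool_pos: [0.4947, -0.2423, 0.1201]
tool_rot: [0.003, 0.593, 0.805, 0.0]
contact_force: [-0.1, 0.1, -2.2]
gripper_width: 0.151
grasp_force: 59.1
```

```bash
python3 - <<'E'
from h import *
plan([.4925,-.2404,.083],17.2); print(state()["contact_force"])
E
```

```text
shift [ 0.11 -0.07  1.48] turn [0.03 0.03 0.  ] y at 17.2
[-0.11929858  0.11511798 -2.18616799]
```

jog_arm(targets=[[[0,0,0],[0,0,0],0],[[0,0,0],[0,0,0],0]])

```text
time: 12.35
tool_pos: [0.4945, -0.2424, 0.1201]
tool_rot: [0.003, 0.593, 0.805, 0.0]
contact_force: [0.1, 0.4, -4.2]
gripper_width: 0.154
grasp_force: 59.1
```

```bash
python3 - <<'E'
from h import *
plan([.4925,-.2404,.083],17.2); print(state()["contact_force"])
grab("scene")
plan([.4925,-.2404,.083],17.2); print(state()["contact_force"],np.abs(state()["joint_vel"]).max())
E
```

```text
shift [ 0.11 -0.06  1.48] turn [0.03 0.03 0.  ] y at 17.2
[ 0.09554925  0.43958298 -4.21129199]
shift [ 0.1  -0.05  1.47] turn [0.03 0.03 0.  ] y at 17.2
[ 0.00600062  0.47796914 -3.57037616] 0.005827245365216537
```

jog_arm(targets=[[[0.1,-0.05,0],[0.03,0.03,0],0],[[0.1,-0.05,0.4],[0.03,0.03,0],0],[[0.1,-0.05,0.8],[0.03,0.03,0],0],[[0.1,-0.05,1],[0.03,0.03,0],0],[[0.1,-0.05,1.1],[0.03,0.03,0],0],[[0.1,-0.05,1.2],[0.03,0.03,0],0],[[0.1,-0.05,1.2],[0.03,0.03,0],0]])

```text
time: 13.28
tool_pos: [0.4922, -0.2401, 0.089]
tool_rot: [-0.001, 0.593, 0.805, -0.0]
contact_force: [-0.2, 0.1, -3.7]
gripper_width: 0.151
grasp_force: 59.3
```

```bash
python3 - <<'E'
from h import *
plan([.4925,-.2404,.083],17.2); print(state()["contact_force"],state()["ft_torque"])
E
```

```text
shift [-0.02  0.01  0.24] turn [-0.01 -0.01  0.  ] y at 17.2
[-0.18097558  0.053081   -3.65603532] [ 0.05056169 -0.01073145  0.007306  ]
```

jog_arm(targets=[[[0,0,0.1],[0,0,0],0],[[0,0,0.2],[0,0,0],0],[[0,0,0.26],[0,0,0],0],[[0,0,0.26],[0,0,0],0]])

```text
time: 13.78
tool_pos: [0.4924, -0.2402, 0.0843]
tool_rot: [-0.001, 0.593, 0.805, -0.0]
contact_force: [-5.7, 3.2, 6.8]
gripper_width: 0.151
grasp_force: 60.8
```

jog_arm(targets=[[[0,0,0.1],[0,0,0],0],[[0,0,0.1],[0,0,0],0],[[0,0,0.0],[0,0,0],100],[[0,0,0],[0,0,0],100],[[0,0,0],[0,0,0],100],[[0,0,0],[0,0,0],100],[[0,0,-2],[0,0,0],100],[[0,0,-4],[0,0,0],100]])

```text
time: 14.78
tool_pos: [0.4917, -0.2398, 0.1826]
tool_rot: [-0.002, 0.593, 0.805, -0.0]
contact_force: [0.9, 0.4, 0.5]
gripper_width: 0.999
grasp_force: 0.0
```

```bash
cat > look.py <<'E'
from h import *
g=grab("wrist"); save("w4.png",g[0]); P=cloud(g); Q=P.reshape(-1,3); C=np.array([.4925,-.2404]); t=np.radians(17.2)
d=(Q[:,:2]-C)@np.array([[np.cos(t),-np.sin(t)],[np.sin(t),np.cos(t)]])
for nm,sel in (("bar",(Q[:,2]>.1)&(abs(d[:,0])<.03)&(abs(d[:,1])<.05)),("flange",(abs(Q[:,2]-.076)<.008)&(abs(d[:,0])<.06)&(abs(d[:,1])<.07)&((abs(d[:,0])>.012)|(abs(d[:,1])>.042)))):
    q=Q[sel]; print(nm,sel.sum(),np.median(q[:,2]).round(4) if len(q) else 0)
    if len(q)>100:
        A=np.c_[d[sel],np.ones(sel.sum())]; print(" plane",np.linalg.lstsq(A,q[:,2],rcond=None)[0].round(4), "ext",np.percentile(d[sel],[.5,99.5],axis=0).round(4).tolist(), cv2.minAreaRect(q[:,:2].astype(np.float32)))
plan([.4925,-.2404,.25],17.2); print(state()["time"])
E
python3 look.py
```

```text
bar 12204 0.2615
 plane [-0.1301  2.3739  0.2009] ext [[-0.0298, -0.0309], [0.0297, 0.0345]] ((0.4981752634048462, -0.23481020331382751), (0.05422862246632576, 0.06445549428462982), 44.975894927978516)
flange 34058 0.0775
 plane [ 0.0004 -0.0008  0.0775] ext [[-0.0593, -0.0692], [0.0595, 0.0696]] ((0.49252527952194214, -0.24050471186637878), (0.11999007314443588, 0.13979266583919525), 17.210796356201172)
shift [ 0.08 -0.08 -2.33] turn [0.04 0.05 0.  ] y at 17.2
14.825
```

View pics/w4.png

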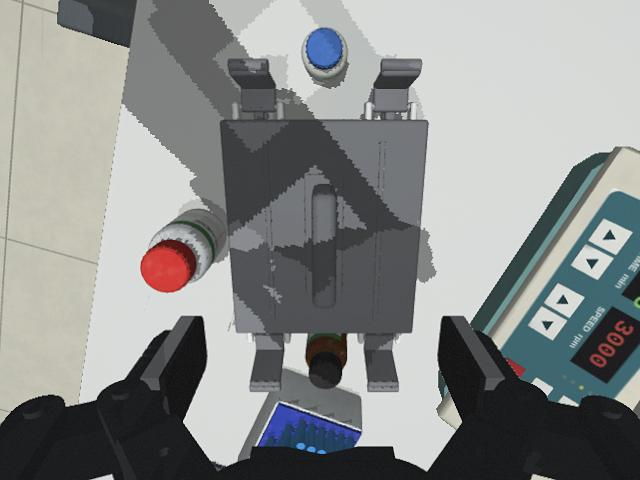

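The picture shows the lid seated squarely (flange from about (222,120) to (428,332)), all four clips open and the bottles standing. The flange plane is flat but reads about 1 mm high, so I'll press the bar lightly with shut fingers.

jog_arm(targets=[[[0.08,-0.08,0],[0.04,0.05,0],0],[[0.08,-0.08,0],[0.04,0.05,0],0],[[0.08,-0.08,0.5],[0.04,0.05,0],0],[[0.08,-0.08,1.2],[0.04,0.05,0],0],[[0.08,-0.08,1.9],[0.04,0.05,0],0],[[0.08,-0.08,2.5],[0.04,0.05,0],0],[[0.08,-0.08,2.7],[0.04,0.05,0],0],[[0.08,-0.08,2.7],[0.04,0.05,0],0]])

```text
time: 15.82
tool_pos: [0.4896, -0.2387, 0.1147]
tool_rot: [-0.006, 0.593, 0.805, -0.0]
contact_force: [-0.4, 0.0, 0.7]
gripper_width: -0.003
grasp_force: 0.0
```

jog_arm(targets=[[[0,0,0.1],[0,0,0],0],[[0,0,0.17],[0,0,0],0],[[0,0,0.17],[0,0,0],0]])

```text
time: 16.2
tool_pos: [0.4899, -0.2389, 0.1111]
tool_rot: [-0.005, 0.593, 0.805, -0.0]
contact_force: [-0.6, 1.2, 1.1]
gripper_width: 0.004
grasp_force: 0.0
```

```bash
python3 - <<'E'
from h import *
plan([.4925,-.2404,.111],17.2)
E
```

```text
shift [-0.09  0.08  0.  ] turn [-0.05 -0.06  0.  ] y at 17.2
```

jog_arm(targets=[[[-0.05,0.08,0],[-0.05,-0.06,0],0],[[-0.05,0.08,0.1],[-0.05,-0.06,0],0],[[-0.05,0.08,0.16],[-0.05,-0.06,0],0],[[-0.05,0.08,0.16],[-0.05,-0.06,0],0]])

```text
time: 16.7
tool_pos: [0.4924, -0.2396, 0.1108]
tool_rot: [0.0, 0.593, 0.805, -0.0]
contact_force: [-8.5, 5.0, 19.1]
gripper_width: -0.001
grasp_force: 9.3
```

```bash
python3 - <<'E'
from h import *
import pickle
C=np.array([.4925,-.2404]);t=np.radians(17.2);M=np.array([[np.cos(t),-np.sin(t)],[np.sin(t),np.cos(t)]])
G=pickle.load(open("g0.pkl","rb")); Q=np.vstack([cloud(pickle.load(open("g2.pkl","rb"))).reshape(-1,3)]+[cloud(G[n]).reshape(-1,3) for n in("scene","side")])
d=(Q[:,:2]-C)@M; ok=(Q[:,2]<.18)
for sx in(-1,1):
    for sy in(1,-1):
        o=[]
        for y in(.13,.09):
            e=d-[sx*.04,sy*y]
            o.append([Q[ok&(np.hypot(*e.T)<r),2].max().round(3) for r in(.03,.06,.09)])
        print(sx,sy,o)
q=d[(Q[:,2]>.08)&(Q[:,2]<.3)&(abs(d[:,1])<.2)&(d[:,0]>.06)&(d[:,0]<.14)]; print(len(q),np.percentile(q[:,0],1) if len(q) else 0)
plan([.4925,-.2404,.16],17.2)
E
```

```text
-1 1 [[np.float64(0.101), np.float64(0.101), np.float64(0.104)], [np.float64(0.101), np.float64(0.101), np.float64(0.104)]]
-1 -1 [[np.float64(0.101), np.float64(0.101), np.float64(0.102)], [np.float64(0.101), np.float64(0.101), np.float64(0.102)]]
1 1 [[np.float64(0.104), np.float64(0.104), np.float64(0.104)], [np.float64(0.104), np.float64(0.104), np.float64(0.104)]]
1 -1 [[np.float64(0.1), np.float64(0.102), np.float64(0.102)], [np.float64(0.102), np.float64(0.102), np.float64(0.102)]]
0 0
shift [-0.03 -0.01 -1.97] turn [-0.  0.  0.] y at 17.2
```

Nothing near the clips is taller than the clips themselves. Next is the near left clip: rise, go out to (x -40, y +130), descend to z 0.090.

jog_arm(targets=[[[0,0,-1],[0,0,0],0],[[0,-0.4,-2],[0,0,0],0],[[1.7,-1.6,-2],[0,0,0],0],[[3.5,-1.6,-2],[0,0,0],0],[[5.2,-1.6,-2],[0,0,0],0],[[5.2,-1.6,-1],[0,0,0],0],[[5.2,-1.6,0.4],[0,0,0],0],[[5.2,-1.6,0.75],[0,0,0],0]])

```text
time: 17.7
tool_pos: [0.4137, -0.126, 0.0858]
tool_rot: [-0.002, 0.593, 0.805, -0.0]
contact_force: [0.3, -0.5, -0.7]
gripper_width: -0.001
grasp_force: 0.0
```

```bash
cat > clip.py <<'E'
from h import *
import sys
sx,sy=map(int,sys.argv[1:3]); t=np.radians(17.2); ex=np.array([np.cos(t),np.sin(t)]); ey=np.array([-ex[1],ex[0]]); C=np.array([.4925,-.2404])
for y in (.13,.05): print(y); plan([*(C+sx*.04*ex+sy*y*ey),.09],17.2)
s=state(); print(s["time"],s["contact_force"])
E
python3 clip.py -1 1
```

```text
0.13
shift [-0.1   0.06 -0.17] turn [-0.02 -0.02  0.  ] y at 17.2
0.05
shift [-3.3   0.06 -0.18] turn [-0.02 -0.02  0.  ] y at 17.2
17.7 [ 0.32635118 -0.47297883 -0.65789316]
```

jog_arm(targets=[[[0,0.06,-0.18],[-0.02,-0.02,0],0],[[-0.5,0.06,-0.18],[-0.02,-0.02,0],0],[[-1,0.06,-0.18],[-0.02,-0.02,0],0],[[-1.5,0.06,-0.18],[-0.02,-0.02,0],0],[[-2,0.06,-0.18],[-0.02,-0.02,0],0],[[-2.5,0.06,-0.18],[-0.02,-0.02,0],0],[[-3,0.06,-0.18],[-0.02,-0.02,0],0],[[-3.4,0.06,-0.18],[-0.02,-0.02,0],0]])

```text
time: 18.7
tool_pos: [0.4416, -0.2085, 0.092]
tool_rot: [0.001, 0.594, 0.805, 0.0]
contact_force: [0.1, -0.5, -0.3]
gripper_width: 0.002
grasp_force: 0.0
```

jog_arm(targets=[[[0,0,0],[0,0,0],0],[[0,0,0],[0,0,0],0]])

```text
time: 18.95
tool_pos: [0.4415, -0.2075, 0.0921]
tool_rot: [0.001, 0.593, 0.805, 0.0]
contact_force: [0.4, 0.2, 0.1]
gripper_width: 0.002
grasp_force: 0.0
```

```bash
cat > pic.py <<'E'
from box import *
import sys
C=np.array([.4925,-.2404]);t=np.radians(17.2);M=np.array([[np.cos(t),-np.sin(t)],[np.sin(t),np.cos(t)]])
ims=[]
for n in ("scene","side"):
    g=grab(n); w=np.linalg.inv(g[4]); rv=cv2.Rodrigues(w[:3,:3])[0]
    uv=cv2.projectPoints(np.array([[*C,.08]]),rv,w[:3,3],g[2],g[3])[0].ravel().astype(int)
    u,v=np.clip(uv,70,[569,409]); ims.append(cv2.resize(g[0][v-60:v+60,u-66:u+67],(400,360),interpolation=cv2.INTER_CUBIC))
    P=cloud(g).reshape(-1,3); d=(P[:,:2]-C)@M
    for nm,x,y in(("FL",-1,1),("FR",-1,-1),("BL",1,1),("BR",1,-1)):
        o=(abs(d[:,0]-x*.04)<.012)&(P[:,2]>.085)&(P[:,2]<.104)&(abs(d[:,1]-y*.098)<.012)
        s=(abs(d[:,0]-x*.04)<.012)&(abs(d[:,1]-y*.06)<.014)&(P[:,2]>.079)&(P[:,2]<.09)
        print(n,nm,"open px",o.sum(),"shut px",s.sum())
save(sys.argv[1],np.hstack(ims)); print(state()["time"])
E
python3 pic.py c1.png; python3 clip.py 1 -1
```

```text
scene FL open px 0 shut px 40
scene FR open px 29 shut px 0
scene BL open px 13 shut px 0
scene BR open px 25 shut px 0
side FL open px 0 shut px 40
side FR open px 8 shut px 8
side BL open px 32 shut px 10
side BR open px 38 shut px 8
19.05
0.13
shift [-7.07  3.15  0.11] turn [0.02 0.02 0.  ] y at 17.2
0.05
shift [-3.87  3.15  0.11] turn [0.02 0.02 0.  ] y at 17.2
19.05 [-0.20985406  0.12966156 -0.1729036 ]
```

View pics/c1.png

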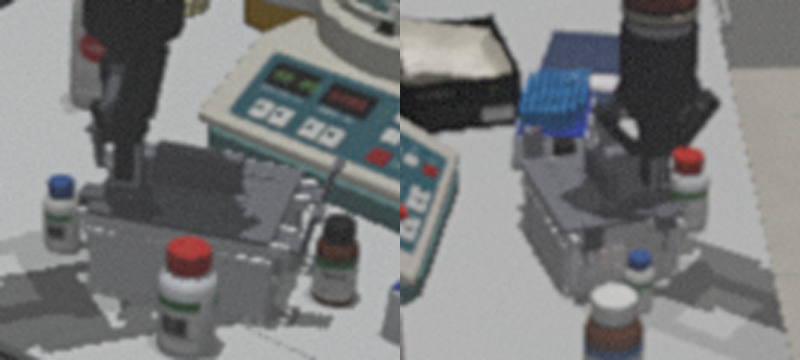

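The left panel shows the finger on the near left clip, which now lies flat; the other three still stand and all bottles are upright. Next is the far right clip.

jog_arm(targets=[[[0,0,-1.4],[0,0,0],0],[[0,0,-2.8],[0,0,0],0],[[-1.8,1,-2.8],[0,0,0],0],[[-3.6,2.1,-2.8],[0,0,0],0],[[-5.4,3.15,-2.8],[0,0,0],0],[[-7.1,3.15,-2.8],[0,0,0],0],[[-7.1,3.15,-1.5],[0,0,0],0],[[-7.1,3.15,0],[0,0,0],0]])

```text
time: 20.05
tool_pos: [0.5703, -0.3547, 0.0933]
tool_rot: [0.003, 0.593, 0.805, 0.0]
contact_force: [0.7, -0.8, -0.7]
gripper_width: -0.002
grasp_force: 0.0
```

```bash
python3 clip.py 1 -1
```

```text
0.13
shift [ 0.09 -0.02  0.13] turn [ 0.03  0.03 -0.  ] y at 17.2
0.05
shift [ 3.29 -0.02  0.12] turn [ 0.03  0.03 -0.  ] y at 17.2
20.05 [ 0.74702421 -0.78107421 -0.67749969]
```

jog_arm(targets=[[[0.1,0,0.12],[0.03,0.03,0],0],[[0.6,0,0.12],[0.03,0.03,0],0],[[1.1,0,0.12],[0.03,0.03,0],0],[[1.6,0,0.12],[0.03,0.03,0],0],[[2.1,0,0.12],[0.03,0.03,0],0],[[2.6,0,0.12],[0.03,0.03,0],0],[[3,0,0.12],[0.03,0.03,0],0],[[3.4,0,0.12],[0.03,0.03,0],0]])

```text
time: 21.05
tool_pos: [0.5437, -0.2715, 0.0894]
tool_rot: [-0.002, 0.593, 0.805, -0.0]
contact_force: [0.7, 0.7, -0.3]
gripper_width: 0.001
grasp_force: 0.0
```

jog_arm(targets=[[[0,0,0],[0,0,0],0],[[0,0,-1.4],[0,0,0],0],[[0,0,-2.8],[0,0,0],0]])

```text
time: 21.42
tool_pos: [0.5441, -0.2728, 0.16]
tool_rot: [-0.002, 0.593, 0.805, -0.0]
contact_force: [-0.9, -0.1, 0.3]
gripper_width: 0.005
grasp_force: 0.0
```

```bash
python3 pic.py c2.png; python3 clip.py -1 -1
```

```text
scene FL open px 0 shut px 48
scene FR open px 32 shut px 0
scene BL open px 30 shut px 0
scene BR open px 0 shut px 45
side FL open px 2 shut px 43
side FR open px 33 shut px 8
side BL open px 33 shut px 17
side BR open px 0 shut px 29
21.525
0.13
shift [-3.22 -3.29  3.02] turn [ 0.03  0.04 -0.  ] y at 17.2
0.05
shift [-0.02 -3.29  3.  ] turn [ 0.03  0.04 -0.  ] y at 17.2
21.525 [ 0.41513366 -0.05504374  0.24975656]
```

jog_arm(targets=[[[-1.6,-0.8,0],[0,0,0],0],[[-3.2,-1.8,0],[0,0,0],0],[[-3.2,-3.3,0],[0,0,0],0],[[-3.2,-3.3,1.2],[0,0,0],0],[[-3.2,-3.3,2.4],[0,0,0],0],[[-3.2,-3.3,2.8],[0,0,0],0],[[-3.2,-3.3,2.8],[0,0,0],0]])

```text
time: 22.4
tool_pos: [0.4889, -0.3733, 0.089]
tool_rot: [-0.002, 0.593, 0.805, -0.0]
contact_force: [-0.0, 0.5, 0.6]
gripper_width: -0.003
grasp_force: 0.0
```

```bash
python3 clip.py -1 -1
```

```text
0.13
shift [-0.17  0.11 -0.04] turn [-0.02 -0.02  0.  ] y at 17.2
0.05
shift [ 3.03  0.11 -0.03] turn [-0.02 -0.02  0.  ] y at 17.2
22.4 [-0.0305744   0.46977811  0.64417753]
```

jog_arm(targets=[[[0,0.1,0],[-0.02,-0.02,0],0],[[0.5,0.1,0],[-0.02,-0.02,0],0],[[1,0.1,0],[-0.02,-0.02,0],0],[[1.5,0.1,0],[-0.02,-0.02,0],0],[[2,0.1,0],[-0.02,-0.02,0],0],[[2.5,0.1,0],[-0.02,-0.02,0],0],[[2.8,0.1,0],[-0.02,-0.02,0],0],[[3.1,0.1,0],[-0.02,-0.02,0],0]])

```text
time: 23.4
tool_pos: [0.4682, -0.2978, 0.0895]
tool_rot: [0.0, 0.593, 0.805, 0.0]
contact_force: [0.6, -0.5, -0.5]
gripper_width: -0.001
grasp_force: 0.0
```

jog_arm(targets=[[[0,0,0],[0,0,0],0],[[0,0,-1.4],[0,0,0],0],[[0,0,-2.8],[0,0,0],0]])

```text
time: 23.78
tool_pos: [0.4683, -0.2988, 0.1603]
tool_rot: [0.0, 0.594, 0.805, 0.0]
contact_force: [-0.0, -0.4, 0.5]
gripper_width: 0.004
grasp_force: 0.0
```

```bash
python3 pic.py c3.png; python3 clip.py 1 1
```

```text
scene FL open px 0 shut px 45
scene FR open px 0 shut px 47
scene BL open px 28 shut px 0
scene BR open px 0 shut px 41
side FL open px 1 shut px 47
side FR open px 0 shut px 30
side BL open px 32 shut px 13
side BR open px 0 shut px 24
23.875
0.13
shift [7.29 3.12 2.97] turn [ 0.04  0.06 -0.  ] y at 17.2
0.05
shift [4.09 3.12 2.99] turn [ 0.04  0.06 -0.  ] y at 17.2
23.875 [ 0.53537695 -0.09224581 -0.84145098]
```

jog_arm(targets=[[[1.8,1,0],[0,0,0],0],[[3.6,2.1,0],[0,0,0],0],[[5.4,3.1,0],[0,0,0],0],[[7.2,3.1,0],[0,0,0],0],[[7.2,3.1,1.2],[0,0,0],0],[[7.2,3.1,2.4],[0,0,0],0],[[7.2,3.1,2.8],[0,0,0],0],[[7.2,3.1,2.8],[0,0,0],0]])

```text
time: 24.88
tool_pos: [0.489, -0.104, 0.0891]
tool_rot: [0.0, 0.594, 0.805, -0.0]
contact_force: [1.1, 0.5, 0.1]
gripper_width: -0.006
grasp_force: 0.0
```

```bash
python3 clip.py 1 1
```

```text
0.13
shift [-0.05  0.12 -0.04] turn [-0.  0. -0.] y at 17.2
0.05
shift [-3.25  0.12 -0.04] turn [-0.  0. -0.] y at 17.2
24.875 [1.1422626  0.53585136 0.10351968]
```

jog_arm(targets=[[[0,0.1,0],[0,0,0],0],[[-0.5,0.1,0],[0,0,0],0],[[-1,0.1,0],[0,0,0],0],[[-1.5,0.1,0],[0,0,0],0],[[-2,0.1,0],[0,0,0],0],[[-2.5,0.1,0],[0,0,0],0],[[-3,0.1,0],[0,0,0],0],[[-3.3,0.1,0],[0,0,0],0]])

```text
time: 25.88
tool_pos: [0.5165, -0.1832, 0.0901]
tool_rot: [0.001, 0.594, 0.805, -0.0]
contact_force: [0.3, 0.1, -0.4]
gripper_width: 0.001
grasp_force: 0.0
```

jog_arm(targets=[[[0,0,0],[0,0,0],0],[[0,0,-1.8],[0,0,0],0],[[0,0,-3.6],[0,0,0],0],[[-1.5,-1.5,-5],[0,0,0],0],[[-2.5,-1.5,-6],[0,0,0],0],[[-2.5,-1.5,-6],[0,0,0],0],[[-2.5,-1.5,-6],[0,0,0],0],[[-2.5,-1.5,-6],[0,0,0],0]])

```text
time: 26.88
tool_pos: [0.4981, -0.2513, 0.2381]
tool_rot: [-0.001, 0.593, 0.805, 0.0]
contact_force: [0.3, -0.1, -0.6]
gripper_width: -0.001
grasp_force: 0.0
```

```bash
python3 pic.py c4.png; python3 look.py; python3 - <<'E'
from h import *
g=grab("wrist"); P=cloud(g).reshape(-1,3); C=np.array([.4925,-.2404]);t=np.radians(17.2);M=np.array([[np.cos(t),-np.sin(t)],[np.sin(t),np.cos(t)]]); d=(P[:,:2]-C)@M
for x in(-1,1):
    for y in(1,-1):
        print(x,y,[(lambda q:(len(q),np.median(q).round(4) if len(q) else 0))(P[(abs(d[:,0]-x*.04)<.006)&(abs(d[:,1]-y*yy)<.003)&(P[:,2]<.13),2]) for yy in(.048,.058,.066)])
q=P[(abs(d[:,0])<.02)&(abs(d[:,1])>.045)&(abs(d[:,1])<.066)&(P[:,2]<.1)]; print("flange",len(q),np.median(q[:,2]))
E
```

```text
scene FL open px 0 shut px 49
scene FR open px 0 shut px 46
scene BL open px 0 shut px 41
scene BR open px 0 shut px 41
side FL open px 1 shut px 41
side FR open px 0 shut px 24
side BL open px 0 shut px 45
side BR open px 0 shut px 28
26.975
bar 32902 0.2963
 plane [-0.0574  0.0803  0.2874] ext [[-0.0298, -0.0268], [0.0296, 0.0303]] ((0.4982258975505829, -0.24442891776561737), (0.06619441509246826, 0.061601556837558746), 70.19180297851562)
flange 23913 0.0774
 plane [0.0014 0.0022 0.0778] ext [[-0.0594, -0.0692], [0.0595, 0.0696]] ((0.4925236105918884, -0.2405046969652176), (0.11998268961906433, 0.139786034822464), 17.20075225830078)
shift [ 0.51 -0.09 -0.44] turn [ 0.   -0.    0.01] y at 17.3
27.025
-1 1 [(135, np.float64(0.0872)), (152, np.float64(0.0831)), (154, np.float64(0.0823))]
-1 -1 [(171, np.float64(0.0849)), (103, np.float64(0.0828)), (99, np.float64(0.0824))]
1 1 [(150, np.float64(0.0871)), (150, np.float64(0.083)), (155, np.float64(0.0826))]
1 -1 [(177, np.float64(0.0851)), (100, np.float64(0.0826)), (99, np.float64(0.0824))]
flange 2892 0.07728344734029505
```

View pics/w4.png

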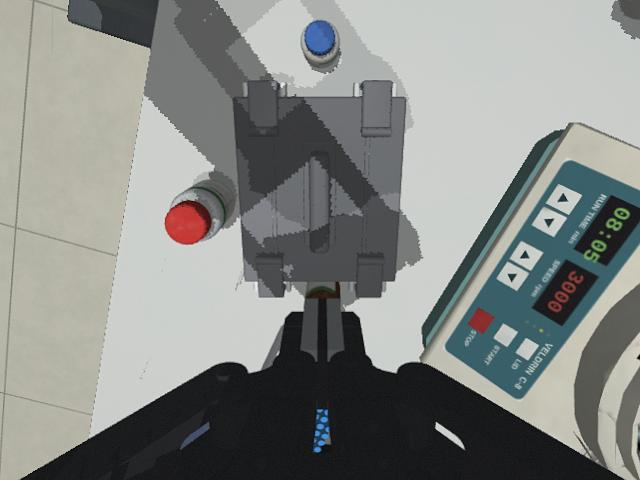

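All four clips lie flat on the lid and the bottles are upright. The flange reads about 1.3 mm high, so I'll check the camera's height bias against things of known height.

```bash
python3 - <<'E'
from h import *
import pickle
C=np.array([.4925,-.2404]);t=np.radians(17.2);M=np.array([[np.cos(t),-np.sin(t)],[np.sin(t),np.cos(t)]])
def rep(nm,g):
    P=cloud(g).reshape(-1,3); d=(P[:,:2]-C)@M
    def med(k): return (k.sum(),np.median(P[k,2]).round(4) if k.sum() else None)
    h=lambda lo,hi:(P[:,2]>lo)&(P[:,2]<hi)
    near=(abs(d[:,0])<.2)&(abs(d[:,1])<.2)
    print(nm,"bench",med(near&h(-.006,.006)),"blue",med(h(.058,.067)&(abs(d[:,0])<.02)&(abs(d[:,1]-.1)<.03)),"red",med(h(.08,.09)&(d[:,0]<-.07)&(d[:,0]>-.2)&(abs(d[:,1])<.08)),
     "drop",med(h(.066,.075)&(abs(d[:,0])<.02)&(abs(d[:,1]+.1)<.03)),"bar",med(h(.105,.116)&(abs(d[:,0])<.005)&(abs(d[:,1])<.03)),"flange",med(h(.07,.08)&(abs(d[:,0])<.055)&(abs(d[:,0])>.01)&(abs(d[:,1])<.035)))
rep("early",pickle.load(open("g2.pkl","rb")))
for n in("wrist","scene","side"): rep(n,grab(n))
E
```

```text
early bench (np.int64(81414), np.float64(0.0005)) blue (np.int64(565), np.float64(0.062)) red (np.int64(1280), np.float64(0.085)) drop (np.int64(647), np.float64(0.07)) bar (np.int64(0), None) flange (np.int64(51), np.float64(0.0704))
wrist bench (np.int64(88624), np.float64(0.0003)) blue (np.int64(813), np.float64(0.0619)) red (np.int64(1396), np.float64(0.0849)) drop (np.int64(0), None) bar (np.int64(1202), np.float64(0.1111)) flange (np.int64(10557), np.float64(0.0774))
scene bench (np.int64(8297), np.float64(-0.0019)) blue (np.int64(36), np.float64(0.0595)) red (np.int64(95), np.float64(0.0825)) drop (np.int64(46), np.float64(0.0674)) bar (np.int64(52), np.float64(0.1081)) flange (np.int64(332), np.float64(0.0748))
side bench (np.int64(4771), np.float64(0.0012)) blue (np.int64(48), np.float64(0.0624)) red (np.int64(54), np.float64(0.0853)) drop (np.int64(35), np.float64(0.0702)) bar (np.int64(36), np.float64(0.1116)) flange (np.int64(233), np.float64(0.078))
```

The lid is flat but about 1.2 mm above home in every view. I'll measure its offset from the box before pressing it.

```bash
python3 - <<'E'
from h import *
import pickle
C=np.array([.4925,-.2404]);t=np.radians(17.2);M=np.array([[np.cos(t),-np.sin(t)],[np.sin(t),np.cos(t)]])
g=grab("wrist"); P=cloud(g).reshape(-1,3); d=(P[:,:2]-C)@M
k=(P[:,2]>.075)&(P[:,2]<.0795)
def edge(k,d,ax,sg,lim,lo):
    o=[]
    for c in np.linspace(-lim,lim,9):
        q=d[k&(abs(d[:,1-ax]-c)<.004)&(sg*d[:,ax]>lo)&(sg*d[:,ax]<lo+.035)][:,ax]
        if len(q)>3: o.append(sg*np.percentile(sg*q,97))
    return np.round(np.array([np.median(o),len(o)]),4)
print("lid x",edge(k,d,0,1,.03,.045),edge(k,d,0,-1,.03,.045),"y",edge(k,d,1,1,.02,.055),edge(k,d,1,-1,.02,.055))
P=cloud(pickle.load(open("g2.pkl","rb"))).reshape(-1,3); d=(P[:,:2]-C)@M; k=abs(P[:,2]-.07)<.002
print("box x",edge(k,d,0,1,.03,.045),edge(k,d,0,-1,.03,.045),"y",edge(k,d,1,1,.02,.055),edge(k,d,1,-1,.02,.055))
plan([.4925,-.2404,.116],17.2)
E
```

```text
lid x [0.0622 9.    ] [-0.0601  9.    ] y [0.0717 9.    ] [-0.0708  9.    ]
box x [0.061 9.   ] [-0.0585  9.    ] y [0.0692 9.    ] [-0.0702  9.    ]
shift [ 0.55 -0.1   4.96] turn [0.01 0.01 0.  ] y at 17.2
```

jog_arm(targets=[[[0.5,-0.1,1],[0,0,0],0],[[0.5,-0.1,2.2],[0,0,0],0],[[0.5,-0.1,3.4],[0,0,0],0],[[0.5,-0.1,4.4],[0,0,0],0],[[0.5,-0.1,4.9],[0,0,0],0],[[0.5,-0.1,4.9],[0,0,0],0],[[0.5,-0.1,4.9],[0,0,0],0]])

```text
time: 28.15
tool_pos: [0.4936, -0.2422, 0.119]
tool_rot: [0.002, 0.593, 0.805, 0.0]
contact_force: [-0.4, 0.6, 0.2]
gripper_width: 0.001
grasp_force: 0.0
```

jog_arm(targets=[[[0,0,0.15],[0,0,0],0],[[0,0,0.25],[0,0,0],0],[[0,0,0.33],[0,0,0],0],[[0,0,0.33],[0,0,0],0]])

```text
time: 28.65
tool_pos: [0.4931, -0.2418, 0.1108]
tool_rot: [0.001, 0.593, 0.805, 0.0]
contact_force: [-3.2, 1.6, 6.2]
gripper_width: 0.001
grasp_force: 3.2
```

jog_arm(targets=[[[0,0,0.1],[0,0,0],0],[[0,0,0.2],[0,0,0],0],[[0,0,0.2],[0,0,0],0]])

```text
time: 29.02
tool_pos: [0.4933, -0.2419, 0.1104]
tool_rot: [0.0, 0.593, 0.805, -0.0]
contact_force: [-12.9, 8.4, 29.0]
gripper_width: -0.001
grasp_force: 14.4
```

jog_arm(targets=[[[0,0,-0.3],[0,0,0],0],[[0,0,-2],[0,0,0],0],[[0,0,-4],[0,0,0],0],[[-0.5,0,-5.4],[0,0,0],0],[[-0.5,0,-5.4],[0,0,0],0],[[-0.5,0,-5.4],[0,0,0],0],[[-0.5,0,-5.4],[0,0,0],0],[[-0.5,0,-5.4],[0,0,0],0]])

```text
time: 30.02
tool_pos: [0.4957, -0.2529, 0.2376]
tool_rot: [-0.0, 0.593, 0.805, 0.0]
contact_force: [-1.2, 0.8, -0.1]
gripper_width: -0.0
grasp_force: 0.0
```

```bash
python3 look.py; python3 - <<'E'
from h import *
g=grab("wrist"); P=cloud(g).reshape(-1,3); C=np.array([.4925,-.2404]);t=np.radians(17.2);M=np.array([[np.cos(t),-np.sin(t)],[np.sin(t),np.cos(t)]]); d=(P[:,:2]-C)@M
for x in(-1,1):
    for y in(1,-1):
        k=(abs(d[:,0]-x*.04)<.006)&(y*d[:,1]>.054)&(y*d[:,1]<.078)&(abs(P[:,2]-.083)<.004); print(x,y,k.sum(),np.polyfit(y*d[k,1]-.066,P[k,2],1).round(4))
for a in(-1,1):
    k=(abs(P[:,2]-.0775)<.003)&(a*d[:,0]>.015)&(a*d[:,0]<.055)&(abs(d[:,1])<.03); print("flange",a,np.median(P[k,2]).round(4))
E
python3 pic.py c5.png
```

```text
bar 32729 0.2951
 plane [-0.0484 -0.0408  0.2858] ext [[-0.0296, -0.0272], [0.0297, 0.0303]] ((0.49057185649871826, -0.2468104064464569), (0.06170720234513283, 0.06576461344957352), 51.589603424072266)
flange 24228 0.0773
 plane [0.0005 0.0035 0.0777] ext [[-0.0594, -0.0692], [0.0595, 0.0698]] ((0.492510586977005, -0.2404295802116394), (0.11999350041151047, 0.1399257332086563), 17.199522018432617)
shift [ 0.52  0.02 -0.48] turn [ 0. -0.  0.] y at 17.2
30.075
-1 1 617 [-0.0696  0.0823]
-1 -1 407 [-0.0287  0.082 ]
1 1 614 [-0.0611  0.0821]
1 -1 403 [-0.0172  0.0819]
flange -1 0.0772
flange 1 0.0771
scene FL open px 0 shut px 39
scene FR open px 0 shut px 45
scene BL open px 0 shut px 33
scene BR open px 0 shut px 30
side FL open px 0 shut px 43
side FR open px 0 shut px 26
side BL open px 0 shut px 40
side BR open px 0 shut px 27
30.225
```

View pics/c5.png

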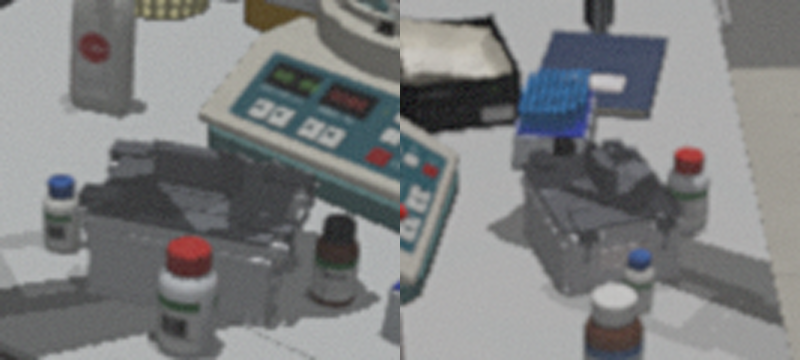

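```bash
python3 -c "
from plant import *
print(job_done())"
```

```text
the job is handed in; nothing more can be done
None
```

I handed in the job at about 30 s: the lid sits flat on the box, all four clips are shut in opposite-corner order (near left, far right, near right, far left), and nothing around it was knocked over. The lid still reads about 1 mm above home and the left clips about 0.07 rad short of flat; pressing with 29 N did not change that, and I left it there.

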